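# Sort the hexagon nuts into their trays by size

### The job

Put the four loose hexagon nuts away by size: the largest nut in the largest wooden tray, the next largest in the next largest tray, and so on down to the smallest nut in the smallest tray. Lay each nut flat in the middle of its tray, and leave the two flat round washers lying where they are.

Things in the scene. Friction and masses are not known exactly. Their poses are not given: they have to be found in the camera images.
- nut_a: the largest hexagon nut, bare steel, 55 mm across the flats, 31 mm high, with a 34 mm hole, lying flat on the bench. Origin: centre of its underside; z up; its flats face along its own x axis and every 60 degrees from it.
- nut_b: the second largest hexagon nut, bare steel, 41 mm across the flats, 24 mm high, with a 25 mm hole, lying flat on the bench. Origin: centre of its underside; z up; its flats face along its own x axis and every 60 degrees from it.
- nut_c: the second smallest hexagon nut, bare steel, 30 mm across the flats, 18 mm high, with a 18 mm hole, lying flat on the bench. Origin: centre of its underside; z up; its flats face along its own x axis and every 60 degrees from it.
- nut_d: the smallest hexagon nut, bare steel, 22 mm across the flats, 13 mm high, with a 12 mm hole, lying flat on the bench. Origin: centre of its underside; z up; its flats face along its own x axis and every 60 degrees from it.
- tray_a: the largest of four shallow square wooden trays, 130 mm outside, fixed to the bench; the floor is 3 mm thick, the rim 4 mm wide and 7 mm high above the bench. Origin: centre of its underside; x and y along its sides, z up.
- tray_b: the second largest of four shallow square wooden trays, 108 mm outside, fixed to the bench; the floor is 3 mm thick, the rim 4 mm wide and 7 mm high above the bench. Origin: centre of its underside; x and y along its sides, z up.
- tray_c: the second smallest of four shallow square wooden trays, 88 mm outside, fixed to the bench; the floor is 3 mm thick, the rim 4 mm wide and 7 mm high above the bench. Origin: centre of its underside; x and y along its sides, z up.
- tray_d: the smallest of four shallow square wooden trays, 70 mm outside, fixed to the bench; the floor is 3 mm thick, the rim 4 mm wide and 7 mm high above the bench. Origin: centre of its underside; x and y along its sides, z up.
- washer_a: large flat round steel washer, 66 mm across, 37 mm hole, 5 mm thick, lying loose among the nuts. Origin: centre of its underside; z up. To be left alone.
- washer_b: smaller flat round steel washer, 50 mm across, 28 mm hole, 5 mm thick, lying loose among the nuts. Origin: centre of its underside; z up. To be left alone.
There are look-alikes about, which are no part of the job. What is shaped like the tray_a but green is not meant. Leave any red look-alike of the tray_d alone.

How it is judged:
By the outcome, as a careful person would: the job done as asked, in the order asked, and still so for the second after the job is handed in, with the robot touching nothing.
It also fails if it takes over 80 s, if anything falls off the work surface, if the arm or the gripper's body presses on something with over 40 N, if the wrist force passes 120 N, or if a joint passes its speed limit or range.

### The arm

A 6-joint arm with a two-finger parallel gripper is mounted at the origin on the work surface. World frame = base frame: x ahead of the robot, y to its left, z up, the work surface at z = 0. Lengths are in m, angles in rad, forces in N, time in s.
With the tool pointing down it reaches from about 0.275 to 1 m from the base axis. Payload 8.4 kg.
Tool frame: the origin (TCP) lies on the centre line of the jaws, within the pads' length; the fingertips stand 17 mm ahead of it and the grasp point (between the pads) lies 2 mm behind it; z points along the fingers, y is the line along which they close (so a half turn about z gives the same grasp; the last joint's range is limited). The gripper opens to 85 mm and grips with 20 to 120 N. Pads are 22 mm wide; open, the fingers measure 114 mm over their backs; the gripper's body (76 mm by 85 mm) begins 54 mm behind the grasp point. The pads swing forward as they close: fully open they stand 13 mm farther back than shut.
Start: joints at [1.283, 0.353, 1.633, -0, 1.155, -0.002], TCP at [0.176, 0.6, 0.248] pointing down, gripper open.
Joint ranges: [-2.63, 2.63], [-0.92, 2.1], [0.06, 2.66], [-1.3, 4.44], [0, 2.69], [-3.02, 3.02]. Speed limits (rad/s): [2.22, 2.22, 2.79, 3.14, 3.14, 3.14].

### API

Orientations are given as a rotation vector (axis times angle).
In Python, from bench import read_state, optics, job gives the robot as it stands.
- The arm moves only by the tool arm_command, never from a script. Its argument "steps" is a list of rows, each a list of 7 numbers: the shift along the world's x, y, z in cm, then the turn, a rotation vector about the world's x, y, z in degrees, then the closure, from 0 (fully open) to 1 (shut). A call has 1 to 10 rows; each row is the pose to reach, as a shift and turn from the pose commanded when the call began; what a row does not reach only later rows make up. A row lasts 1/12 s, in which the tool goes at most 41.7 mm and 7.16 degrees, less where a joint would pass 70% of its speed; a pose out of reach is approached as far as the arm can. A call with a gripper value outside its range is refused whole. The fingers move at their own pace and stop on an object; "squeeze" is the grip in N (left out, the last holds). Time passes only in rows, so rows that repeat a pose let the fingers close. It gives the time, the measured TCP pose, the force, the opening and the grip force at its end, in the units of the state.
- read_state(): the state, without advancing time (a new reading comes with each control period).
- optics.get_image(name): name is "side" or "top" or "wrist"; returns the picture (384x512x3 uint8, red, green, blue); there is no depth.
- optics.camera_params(name): a dict with "fx", "fy", "cx", "cy" (pixels), "k1" (the pictures are not rectified: a ray, as slopes to the right and down, at radius r is drawn at 1 + k1 r^2 times it, then the intrinsics apply), "R" (3x3) and "t" (3): a world point X has camera coordinates R X + t. Camera axes: x right, y down, z forward; pixel columns grow to the right and rows downward; lengths in m; the calibration is good to about 2 mm. A picture is of the moment at which its call begins: read the wrist's pose just before it. camera_params takes no time and is no camera call; for the wrist camera it gives the pose at the moment of the call.
- job.close_job(): hands the job in; it is judged then, once.
Trained networks look in the newest picture that a camera, given by its name, has taken for a name from the list of things; names that differ only in an ending like _2 or _b are one class to them, and where a whole thing is asked for, a point or a joint stands for the part that bears it (a point fixed in the world has none). Each returns a list of dicts, best first, with "score" (0 to 1); they miss things now and then, are a little off and sometimes report something else, mostly with a low value. They report only what shows in the picture. A call takes as long as a camera call. They do not tell look-alikes from the thing itself.
- optics.silhouettes(camera, target): "region" (384x512 bool, what is visible of it) and "centre" ([column, row] in pixels, amid what is visible of it).
The state is a dict: "t": time; "q": joint angles; "qvel": joint speeds; "joint_efforts": joint torques, N m; "eef_pos": TCP position; "tcp_rot": TCP orientation; "wrist_force": force on the tool from outside, world axes, zero at the start; "ft_torque": the same for the moment, N m; "opening": finger opening in m; "grip_force": force on a finger pad.
Only numpy, scipy, OpenCV 4.12 (cv2) and the standard library are available. Lean on these libraries where they do the work, as an engineer would, in place of code of your own. Each camera call takes 0.05 s, during which the arm holds its last target. There are 200 camera calls.

## Working session

There is one attempt and no reset: what is moved stays moved. The work goes in short steps, Python scripts to look and compute and a tool call to move; the robot and the scene stay as the last step left them, time stands still between calls to the robot, and variables do not carry over. Pictures are saved under pics/ and viewed, at most 14 in all, crops included, and the job is handed in when it is done.

Besides the shell and the picture viewer there is one more tool, called after "Emit:" as name([rows], argument=value, ...), one row to a line, values as JSON. arm_command: Moves the arm, as the interface text tells. Its arguments: {"type":"object","properties":{"steps":{"type":"array"},"squeeze":{"type":"number"}},"required":["steps"]}

```bash
mkdir -p pics; cat > h.py <<'E'
import numpy as np, cv2
from bench import read_state, optics, job
def ray(cam,uv):
    p=optics.camera_params(cam)
    R=np.array(p["R"]);t=np.array(p["t"])
    d=np.array([(uv[0]-p["cx"])/p["fx"],(uv[1]-p["cy"])/p["fy"]])
    s=d.copy()
    for _ in range(20): s=d/(1+p["k1"]*(s@s))
    return -R.T@t, R.T@np.array([s[0],s[1],1])
def world(cam,uv,z):
    o,d=ray(cam,uv); return o+d*(z-o[2])/d[2]
def save(cam,name):
    im=np.array(optics.get_image(cam)); cv2.imwrite(f"pics/{name}.png",cv2.resize(im[:,:,::-1],(800,600),interpolation=cv2.INTER_CUBIC)); return im
E
python3 - <<'E'
from h import *
for c in("top","side"):save(c,c+"0")
print(read_state())
for c in("top","side"):
  p=optics.camera_params(c);print(c,-np.array(p["R"]).T@p["t"],p["fx"],p["k1"])
for n in["nut_a","tray_a","washer_a"]:
  for r in optics.silhouettes("top",n):
    m=r["region"];print(n,round(r["score"],2),np.round(r["centre"]),m.sum(),np.round(world("top",r["centre"],0.005),3))
E
```

```text
{'t': 0.1, 'q': array([ 1.28261646e+00,  3.53588980e-01,  1.63405663e+00,  1.93531928e-05,
        1.15522040e+00, -2.39287107e-03]), 'qvel': array([-0.00118478, -0.00085421, -0.00114505,  0.00012585, -0.00106542,
       -0.00171453]), 'joint_efforts': array([ 3.65737988e-04, -6.06362128e+01, -3.42821503e+01,  1.49622388e-04,
        4.00917386e-03, -3.90085779e-05]), 'eef_pos': array([0.17606861, 0.59925836, 0.24763179]), 'tcp_rot': array([-4.47370363e-01, -3.10937163e+00,  1.97494496e-03]), 'wrist_force': array([ 0.10189883,  0.45693949, -0.58371525]), 'ft_torque': array([-0.03049491, -0.02813393, -0.00679978]), 'grip_force': 0.0, 'opening': 0.0851573056567084}
top [ 0.35494907 -0.00287214  1.29297219] 457.0548016001388 -0.07456346158348905
side [ 0.27923413 -0.54202952  0.72143032] 356.599580342268 -0.07975843459056813
nut_a 0.61 [213. 226.] 148 [0.429 0.14  0.005]
nut_a 0.52 [244. 217.] 28 [0.456 0.051 0.005]
nut_a 0.49 [326. 219.] 285 [ 0.449 -0.181  0.005]
nut_a 0.4 [277. 216.] 84 [ 0.459 -0.042  0.005]
nut_a 0.39 [294. 153.] 914 [ 0.639 -0.094  0.005]
tray_a 0.98 [366. 102.] 562 [ 0.789 -0.308  0.005]
tray_a 0.91 [160. 295.] 2264 [0.239 0.287 0.005]
tray_a 0.79 [351. 153.] 602 [ 0.638 -0.258  0.005]
tray_a 0.71 [169. 157.] 1953 [0.629 0.267 0.005]
tray_a 0.71 [238. 165.] 1320 [0.605 0.067 0.005]
tray_a 0.59 [293. 153.] 967 [ 0.638 -0.09   0.005]
washer_a 0.53 [170. 235.] 178 [0.405 0.259 0.005]
washer_a 0.49 [357. 231.] 205 [ 0.414 -0.268  0.005]
```

View pics/top0.png

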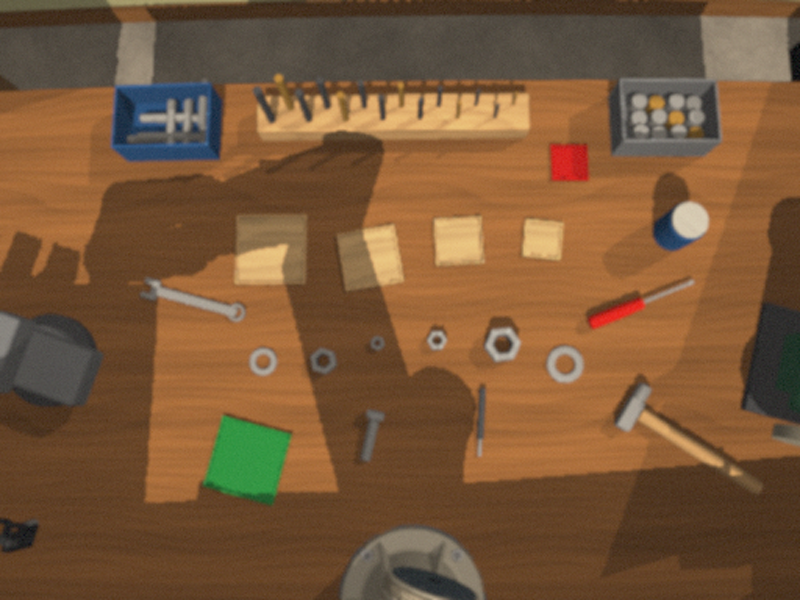

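View pics/side0.png

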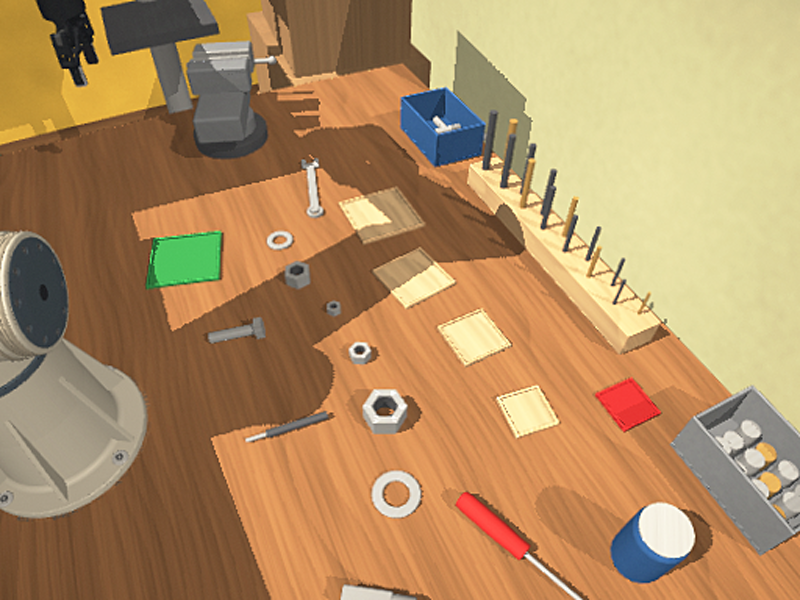

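The top picture (800x600) shows nut a at (502,343), b (322,361), c (437,340) and d (377,343). The trays, in falling size, are at (270,249), (370,257), (458,240) and (543,239). The washers are at (262,361) and (565,364), with a green look-alike at (247,458) and a red one at (569,162). The side view agrees.

```bash
python3 - <<'E'
from h import *
for c in("top","side"):
  optics.get_image(c)
  for n in["tray_a","nut_a"]:
   for r in optics.silhouettes(c,n):
    m=r["region"].astype(np.uint8)
    cs,_=cv2.findContours(m,0,2)
    k=max(cs,key=cv2.contourArea).reshape(-1,2)
    h=0.007 if n=="tray_a" else 0.012
    P=np.array([world(c,q,h)[:2] for q in k],np.float32)*1000
    (ce,wh,a)=cv2.minAreaRect(P)
    print(c,n,round(r["score"],2),np.round(r["centre"]),m.sum(),"rect",np.round(ce),np.round(wh),round(a%90,1))
E
```

```text
top tray_a 0.96 [172. 159.] 1974 rect [621. 256.] [132. 129.] 89.3
top tray_a 0.84 [294. 154.] 948 rect [637. -90.] [92. 91.] 89.6
top tray_a 0.8 [237. 166.] 1386 rect [605.  72.] [110. 109.] 10.8
top tray_a 0.75 [349. 152.] 623 rect [ 637. -246.] [72. 75.] 81.3
top tray_a 0.74 [161. 296.] 2210 rect [241. 291.] [133. 131.] 74.7
top tray_a 0.62 [366. 101.] 607 rect [ 785. -299.] [73. 76.] 87.8
top nut_a 0.69 [321. 222.] 356 rect [ 445. -166.] [62. 56.] 89.6
top nut_a 0.54 [210. 231.] 208 rect [417. 154.] [46. 45.] 45.0
top nut_a 0.52 [278. 221.] 66 rect [452. -48.] [28. 25.] 89.6
side tray_a 0.94 [263. 178.] 1123 rect [604.  71.] [113. 111.] 10.5
side tray_a 0.93 [336. 260.] 873 rect [ 639. -246.] [75. 75.] 84.3
side tray_a 0.7 [401. 258.] 730 rect [ 784. -302.] [68. 73.] 88.8
side tray_a 0.69 [116. 165.] 1388 rect [241. 290.] [134. 131.] 75.0
side tray_a 0.57 [303. 214.] 997 rect [636. -90.] [91. 93.] 2.2
side tray_a 0.55 [243. 136.] 1133 rect [625. 255.] [135. 131.] 88.3
side tray_a 0.15 [232. 228.] 173 rect [454. -47.] [43. 35.] 66.7
side nut_a 0.85 [244. 261.] 655 rect [ 445. -161.] [76. 62.] 65.4
side nut_a 0.74 [230. 227.] 151 rect [453. -49.] [40. 30.] 66.8
side nut_a 0.52 [215. 195.] 74 rect [448.  54.] [32. 21.] 69.6
side nut_a 0.48 [186. 175.] 214 rect [418. 156.] [67. 39.] 72.4
```

Emit:
arm_command([
  [13.5,-38,0,0,0,0,0],
  [13.5,-38,0,0,0,0,0],
  [13.5,-38,0,0,0,0,0],
  [13.5,-38,0,0,0,0,0],
  [13.5,-38,0,0,0,0,0],
  [13.5,-38,0,0,0,0,0],
  [13.5,-38,0,0,0,0,0],
  [13.5,-38,0,0,0,0,0],
  [13.5,-38,0,0,0,0,0],
  [13.5,-38,0,0,0,0,0],
], squeeze=40)

```text
t: 1.38
eef_pos: [0.3113, 0.2169, 0.2484]
tcp_rot: [0.448, 3.109, -0.0]
wrist_force: [0.7, 0.2, -0.1]
opening: 0.0853
grip_force: 0.0
```

Emit:
arm_command([
  [13.5,-38,-3,0,0,0,0],
  [13.5,-38,-3,0,0,0,0],
  [13.5,-38,-3,0,0,0,0],
  [13.5,-38,-3,0,0,0,0],
  [13.5,-38,-3,0,0,0,0],
  [13.5,-38,-3,0,0,0,0],
  [13.5,-38,-3,0,0,0,0],
  [13.5,-38,-3,0,0,0,0],
  [13.5,-38,-3,0,0,0,0],
  [13.5,-38,-3,0,0,0,0],
])

```text
t: 2.22
eef_pos: [0.447, -0.1638, 0.2183]
tcp_rot: [0.449, 3.108, -0.001]
wrist_force: [1.6, 1.0, 0.5]
opening: 0.0859
grip_force: 0.0
```

```bash
python3 - <<'E'
from h import *
s=read_state();print(s["eef_pos"],s["q"],np.abs(s["qvel"]).max())
save("wrist","w1")
for r in optics.silhouettes("wrist","nut_a"):
    m=r["region"].astype(np.uint8)
    print(round(r["score"],2),r["centre"],m.sum(),world("wrist",r["centre"],.031))
p=optics.camera_params("wrist");print(p)
E
```

```text
[ 0.44703842 -0.16375305  0.21834595] [-3.53972385e-01  1.54179975e-01  1.97451800e+00 -5.26871175e-04
  1.01147109e+00 -1.63740676e+00] 0.5656600993613001
0.95 [494.3, 83.0] 1140 [0.41663001 0.13085557 0.031     ]
0.78 [250.0, 184.5] 1525 [ 0.45195347 -0.17164628  0.031     ]
0.75 [351.4, 155.4] 551 [ 0.45222424 -0.04845674  0.031     ]
0.55 [425.9, 125.6] 372 [0.44267292 0.04284075 0.031     ]
{'fx': 269.3129454596338, 'fy': 269.3129454596338, 'cx': 255.0139256034364, 'cy': 195.16607284831173, 'k1': -0.06199193276226637, 'R': array([[ 2.85864640e-01,  9.58269713e-01, -7.51631689e-04],
       [ 9.21769013e-01, -2.74761405e-01,  2.73583728e-01],
       [ 2.61960482e-01, -7.89007449e-02, -9.61847898e-01]]), 't': array([ 0.02934933, -0.48491797,  0.21796561])}
```

View pics/w1.png

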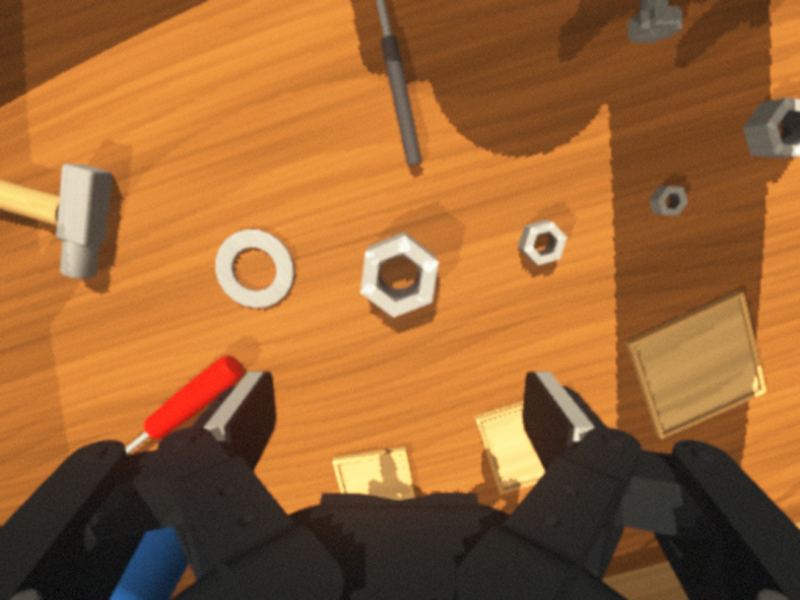

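The wrist picture shows nut a at (400,275), nut c at (543,243), nut d at (669,200) and nut b cut off at the right edge. I'll fit a hexagonal prism to each silhouette to get position and flat angle.

```bash
cat >> h.py <<'E'
from scipy.optimize import minimize
NUT={"a":(.055,.031),"b":(.041,.024),"c":(.030,.018),"d":(.022,.013)}
def project(p,X):
    c=X@np.array(p["R"]).T+np.array(p["t"]); s=c[:,:2]/c[:,2:]
    s=s*(1+p["k1"]*(s**2).sum(1,keepdims=True))
    return s*[p["fx"],p["fy"]]+[p["cx"],p["cy"]]
def prism(n,x,y,th,z0=0):
    f,h=NUT[n]; a=th+np.radians(30+60*np.arange(6)); r=f/np.sqrt(3)
    q=np.c_[x+r*np.cos(a),y+r*np.sin(a)]
    return np.vstack([np.c_[q,np.full(6,z)] for z in (z0,z0+h)])
def fit(cam,n,mask,x0,z0=0):
    """maximise overlap of the projected prism with the filled mask; -> x,y(m), flat angle(deg), iou"""
    p=optics.camera_params(cam); K=4
    cs,_=cv2.findContours(mask.astype(np.uint8),0,2); M=np.zeros(mask.shape,np.uint8)
    cv2.drawContours(M,[max(cs,key=cv2.contourArea)],-1,1,-1)
    M=cv2.resize(M,None,fx=K,fy=K,interpolation=0)
    def cost(v):
        u=cv2.convexHull(np.float32(project(p,prism(n,v[0]/1e3,v[1]/1e3,np.radians(v[2]),z0))))
        I=np.zeros_like(M); cv2.fillConvexPoly(I,np.round((u*K+K/2-.5)*16).astype(np.int32),1,shift=4)
        return 1-(I&M).sum()/(I|M).sum()
    b=min((minimize(cost,[x0[0]*1e3,x0[1]*1e3,t],method="Nelder-Mead",options=dict(initial_simplex=np.array([x0[0]*1e3,x0[1]*1e3,t])+np.array([[0,0,0],[5,0,0],[0,5,0],[0,0,12]]))) for t in(0,20,40)),key=lambda r:r.fun)
    return np.round(b.x[:2],1),round(b.x[2]%60,1),round(1-b.fun,3)
def look(cam,n,x0,z0=0):
    """nearest reported nut to x0, fitted"""
    rs=[r for r in optics.silhouettes(cam,"nut_"+n)]
    p=optics.camera_params(cam); e=project(p,np.array([[*x0,z0+NUT[n][1]/2]]))[0]
    rs=[r for r in rs if np.hypot(*(np.array(r["centre"])-e))<45]
    if not rs: return None
    r=min(rs,key=lambda r:np.hypot(*(np.array(r["centre"])-e)))
    return fit(cam,n,r["region"],x0,z0)
E
python3 - <<'E'
from h import *
X={"a":(.445,-.165),"b":(.417,.153),"c":(.452,-.048),"d":(.447,.052)}
for c in("wrist","side","top"):
  optics.get_image(c)
  for n in X: 
    print(c,n,look(c,n,X[n]))
print(read_state()["t"])
E
```

```text
wrist a (array([ 443.1, -159.3]), np.float64(5.5), np.float64(0.974))
wrist b (array([414.5, 160.5]), np.float64(39.2), np.float64(0.963))
wrist c (array([450.5, -42.2]), np.float64(1.7), np.float64(0.948))
wrist d (array([446.7,  65.5]), np.float64(28.3), np.float64(0.869))
side a (array([ 444.2, -162.8]), np.float64(6.8), np.float64(0.935))
side b (array([418.9, 153.5]), np.float64(46.4), np.float64(0.911))
side c (array([453.5, -46.2]), np.float64(4.5), np.float64(0.949))
side d (array([449.5,  59.1]), np.float64(33.6), np.float64(0.867))
top a None
top b (array([418.3, 154.9]), np.float64(32.7), np.float64(0.848))
top c (array([452., -48.]), np.float64(0.0), np.float64(0.0))
top d (array([450.6,  60. ]), np.float64(12.7), np.float64(0.771))
3.0667
```

Emit:
arm_command([
  [-0.3,0.2,-4,0,0,-4,0],
  [-0.3,0.2,-8,0,0,-8,0],
  [-0.3,0.2,-12,0,0,-8,0],
  [-0.3,0.2,-15,0,0,-8,0],
  [-0.3,0.2,-15,0,0,-8,0],
  [-0.3,0.2,-15,0,0,-8,0],
])

```text
t: 3.57
eef_pos: [0.4422, -0.158, 0.0675]
tcp_rot: [-0.662, -3.067, -0.001]
wrist_force: [1.0, 0.1, -0.4]
opening: 0.0853
grip_force: 0.0
```

```bash
python3 - <<'E'
from h import *
save("wrist","w2")
print(look("wrist","a",(.444,-.162)));s=read_state();print(s["eef_pos"],s["tcp_rot"],s["t"])
E
```

```text
(array([ 447.3, -164.3]), np.float64(5.1), np.float64(0.97))
[ 0.44433901 -0.15878222  0.06980355] [ 6.62821481e-01  3.06893911e+00 -4.26781223e-04] 3.6667
```

View pics/w2.png

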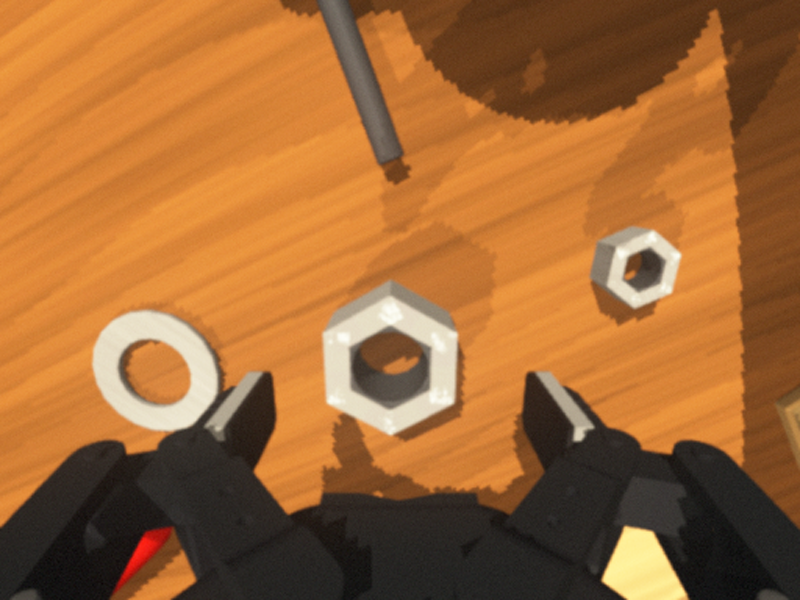

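Wrist picture: nut a is at (391,358), its flats parallel to the jaws at (270,390) and (527,390). The washer at (155,370) stays clear of the left finger, so I'll descend and grip.

Emit:
arm_command([
  [0.3,-0.4,-2.5,0,0,0,0],
  [0.3,-0.4,-4.8,0,0,0,0],
  [0.3,-0.4,-4.8,0,0,0,0.6],
  [0.3,-0.4,-4.8,0,0,0,0.6],
  [0.3,-0.4,-4.8,0,0,0,0.6],
  [0.3,-0.4,-4.8,0,0,0,0.6],
  [0.3,-0.4,-4.8,0,0,0,0.6],
  [0.3,-0.4,-4.8,0,0,0,0.6],
])

```text
t: 4.33
eef_pos: [0.4472, -0.1628, 0.0223]
tcp_rot: [0.662, 3.068, -0.001]
wrist_force: [-2.0, 0.6, 8.1]
opening: 0.0541
grip_force: 44.2
```

Emit:
arm_command([
  [0,0,2,0,0,0,0.6],
  [0,0,5,0,0,0,0.6],
  [3,7,7,0,0,0,0.6],
  [17.6,41.7,7,0,0,0,0.6],
  [17.6,41.7,7,0,0,0,0.6],
  [17.6,41.7,7,0,0,0,0.6],
  [17.6,41.7,7,0,0,0,0.6],
  [17.6,41.7,7,0,0,0,0.6],
  [17.6,41.7,7,0,0,0,0.6],
  [17.6,41.7,7,0,0,0,0.6],
])

```text
t: 5.17
eef_pos: [0.5758, 0.1457, 0.089]
tcp_rot: [0.663, 3.07, 0.001]
wrist_force: [1.7, 0.2, -4.4]
opening: 0.0542
grip_force: 45.6
```

Emit:
arm_command([
  [4.5,10.7,0,0,0,0,0.6],
  [4.5,10.7,0,0,0,0,0.6],
  [4.5,10.7,0,0,0,0,0.6],
  [4.5,10.7,0,0,0,0,0.6],
  [4.5,10.7,0,0,0,0,0.6],
])

```text
t: 5.58
eef_pos: [0.6206, 0.2525, 0.0885]
tcp_rot: [0.659, 3.071, 0.001]
wrist_force: [-0.5, -0.5, -4.1]
opening: 0.0542
grip_force: 45.7
```

```bash
cat >> h.py <<'E'
def trays(cam):
    for r in optics.silhouettes(cam,"tray_a"):
        k=np.vstack(cv2.findContours(r["region"].astype(np.uint8),0,2)[0]).reshape(-1,2)
        ce,wh,a=cv2.minAreaRect(np.array([world(cam,q,.007)[:2] for q in k],np.float32)*1000)
        print(cam,"tray",round(r["score"],2),np.round(ce),np.round(wh),round(a%90,1))
E
python3 - <<'E'
from h import *
save("wrist","w3")
P=np.array([read_state()["eef_pos"]]); p=P[0]
print(p,look("wrist","a",p[:2],p[2]-.02)); trays("wrist")
print(np.mean([read_state()["eef_pos"] for _ in range(3)],0),read_state()["t"])
E
```

```text
[0.61981422 0.25087686 0.08810644] (array([616.7, 251.5]), np.float64(6.4), np.float64(0.925))
wrist tray 0.85 [598.  74.] [ 94. 114.] 9.3
wrist tray 0.76 [623. 255.] [130. 129.] 89.7
wrist tray 0.5 [646. -46.] [15. 44.] 45.8
[0.6195473  0.24945553 0.08784094] 5.7333
```

View pics/w3.png

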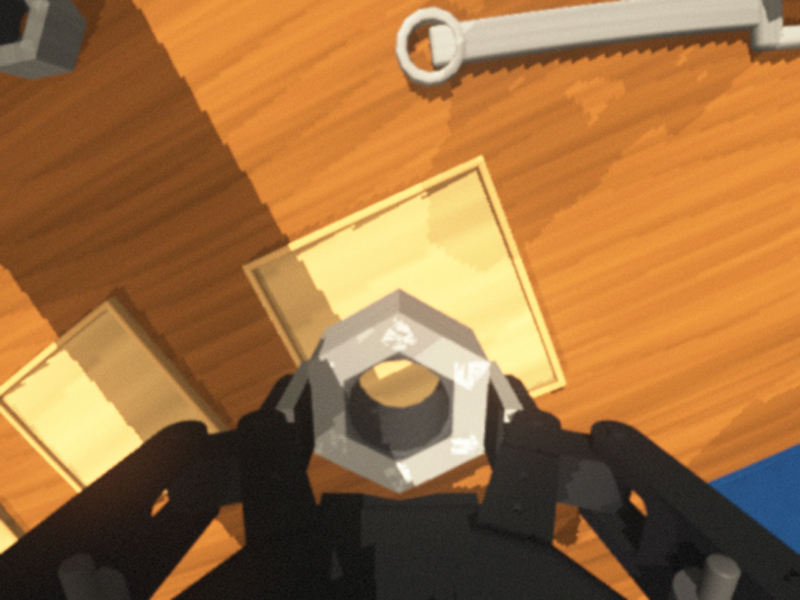

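The nut sits square in the jaws at (400,400), with tray a below and the jaws near its centre. I'll correct a few mm and lower it.

Emit:
arm_command([
  [0.4,0.4,-2.5,0,0,0,0.6],
  [0.4,0.4,-5,0,0,0,0.6],
  [0.4,0.4,-6.5,0,0,0,0.6],
  [0.4,0.4,-6.6,0,0,0,0.6],
  [0.4,0.4,-6.6,0,0,0,0.6],
  [0.4,0.4,-6.6,0,0,0,0.15],
  [0.4,0.4,-6.6,0,0,0,0.15],
  [0.4,0.4,-6.6,0,0,0,0.15],
  [0.4,0.4,-3,0,0,0,0.15],
  [0.4,0.4,1,0,0,0,0.15],
])

```text
t: 6.57
eef_pos: [0.6221, 0.2534, 0.0956]
tcp_rot: [-0.662, -3.066, 0.005]
wrist_force: [0.1, 0.0, 0.5]
opening: 0.0727
grip_force: 0.0
```

Emit:
arm_command([
  [-20.7,-9.9,0,0,0,-7,0],
  [-20.7,-9.9,0,0,0,-14,0],
  [-20.7,-9.9,0,0,0,-21,0],
  [-20.7,-9.9,0,0,0,-23,0],
  [-20.7,-9.9,0,0,0,-23,0],
  [-20.7,-9.9,0,0,0,-23,0],
  [-20.7,-9.9,0,0,0,-23,0],
  [-20.7,-9.9,0,0,0,-23,0],
])

```text
t: 7.23
eef_pos: [0.4171, 0.1552, 0.0981]
tcp_rot: [1.262, 2.876, 0.001]
wrist_force: [0.9, 0.3, 0.9]
opening: 0.0856
grip_force: 0.0
```

```bash
python3 - <<'E'
from h import *
from scipy.spatial.transform import Rotation
optics.get_image("top");print(look("top","a",(.622,.255),.003))
save("wrist","w4")
print(look("wrist","b",(.416,.156)));s=read_state();print(s["eef_pos"],s["t"])
y=Rotation.from_rotvec(s["tcp_rot"]).as_matrix()[:,1];print(np.degrees(np.arctan2(y[1],y[0]))%180)
E
```

```text
(array([619. , 253.4]), np.float64(8.4), np.float64(0.92))
(array([417.9, 156.9]), np.float64(41.1), np.float64(0.944))
[0.41895011 0.15606752 0.09783417] 7.4333
42.62951130960907
```

View pics/w4.png

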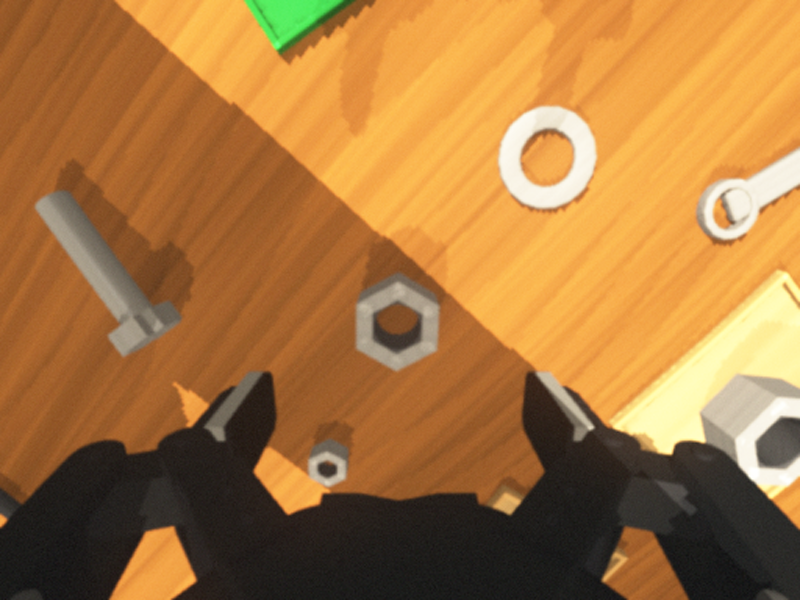

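Nut b is at (397,322), centred between the jaws with its flats nearly parallel, and nut a lies in tray a at right. I'll go down and grip.

Emit:
arm_command([
  [0,0,-4,0,0,-1,0],
  [0,0,-7.5,0,0,-1,0],
  [0,0,-8.1,0,0,-1,0.3],
  [0,0,-8.1,0,0,-1,0.8],
  [0,0,-8.1,0,0,-1,0.8],
  [0,0,-8.1,0,0,-1,0.8],
  [0,0,-8.1,0,0,-1,0.8],
  [0,0,-8.1,0,0,-1,0.8],
  [0,0,-8.1,0,0,-1,0.8],
])

```text
t: 8.18
eef_pos: [0.4184, 0.1558, 0.0179]
tcp_rot: [1.286, 2.864, 0.003]
wrist_force: [-0.6, -0.8, 9.2]
opening: 0.04
grip_force: 41.7
```

Emit:
arm_command([
  [0,0,3,0,0,0,0.8],
  [0,0,7,0,0,0,0.8],
  [18.7,-8.5,7,0,0,0,0.8],
  [18.7,-8.5,7,0,0,0,0.8],
  [18.7,-8.5,7,0,0,0,0.8],
  [18.7,-8.5,7,0,0,0,0.8],
  [18.7,-8.5,7,0,0,0,0.8],
  [18.7,-8.5,7,0,0,0,0.8],
  [18.7,-8.5,7,0,0,0,0.8],
  [18.7,-8.5,7,0,0,0,0.8],
])

```text
t: 9.02
eef_pos: [0.6034, 0.0702, 0.0865]
tcp_rot: [-1.288, -2.864, 0.001]
wrist_force: [0.7, 1.0, -1.3]
opening: 0.0405
grip_force: 41.4
```

```bash
python3 - <<'E'
from h import *
save("wrist","w5")
p=read_state()["eef_pos"]
print(p,look("wrist","b",p[:2],p[2]-.019)); trays("wrist")
E
```

```text
[0.60297146 0.07058286 0.08648734] (array([602.5,  71.4]), np.float64(40.2), np.float64(0.964))
wrist tray 0.89 [624. 250.] [130. 122.] 0.2
wrist tray 0.8 [ 619. -100.] [15. 63.] 0.7
```

View pics/w5.png

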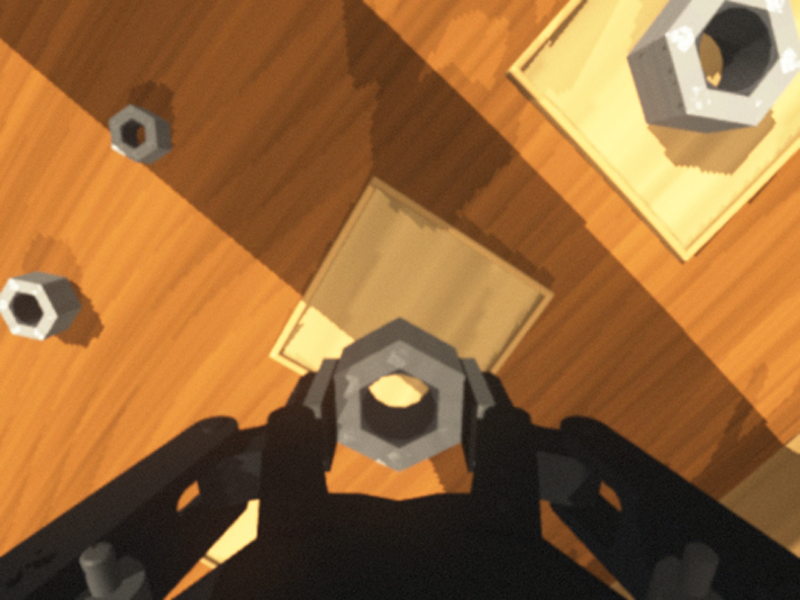

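The nut is held square at (400,395), directly above tray b. Lower it and release.

Emit:
arm_command([
  [0.2,0,-3,0,0,0,0.8],
  [0.2,0,-5.5,0,0,0,0.8],
  [0.2,0,-6.6,0,0,0,0.8],
  [0.2,0,-6.6,0,0,0,0.8],
  [0.2,0,-6.6,0,0,0,0.32],
  [0.2,0,-6.6,0,0,0,0.32],
  [0.2,0,-6.6,0,0,0,0.32],
  [0.2,0,-3,0,0,0,0.32],
  [0.2,0,1,0,0,0,0.32],
])

```text
t: 9.92
eef_pos: [0.6039, 0.0703, 0.095]
tcp_rot: [-1.285, -2.861, 0.005]
wrist_force: [0.7, -0.4, 0.7]
opening: 0.0583
grip_force: 0.0
```

Emit:
arm_command([
  [-15.4,-11.9,0,0,0,7,0.32],
  [-15.4,-11.9,0,0,0,14,0.32],
  [-15.4,-11.9,0,0,0,21,0.32],
  [-15.4,-11.9,0,0,0,22,0.32],
  [-15.4,-11.9,0,0,0,22,0.32],
  [-15.4,-11.9,0,0,0,22,0.32],
  [-15.4,-11.9,0,0,0,22,0.32],
  [-15.4,-11.9,0,0,0,22,0.32],
])

```text
t: 10.58
eef_pos: [0.4535, -0.0486, 0.0972]
tcp_rot: [0.717, 3.056, 0.001]
wrist_force: [0.4, 0.2, 0.4]
opening: 0.058
grip_force: 0.0
```

```bash
cat >> h.py <<'E'
from scipy.spatial.transform import Rotation
def tool():
    s=read_state(); y=Rotation.from_rotvec(s["tcp_rot"]).as_matrix()[:,1]
    return np.round(s["eef_pos"]*1000,1),round(np.degrees(np.arctan2(y[1],y[0]))%180,1),s["t"]
E
python3 - <<'E'
from h import *
optics.get_image("top");print(look("top","b",(.6045,.0715),.003))
save("wrist","w6")
print(look("wrist","c",(.4525,-.046)),tool())
E
```

```text
None
(array([452.9, -46.1]), np.float64(59.4), np.float64(0.944)) (array([453.3, -48.1,  96.6]), np.float64(63.7), 10.7833)
```

View pics/w6.png

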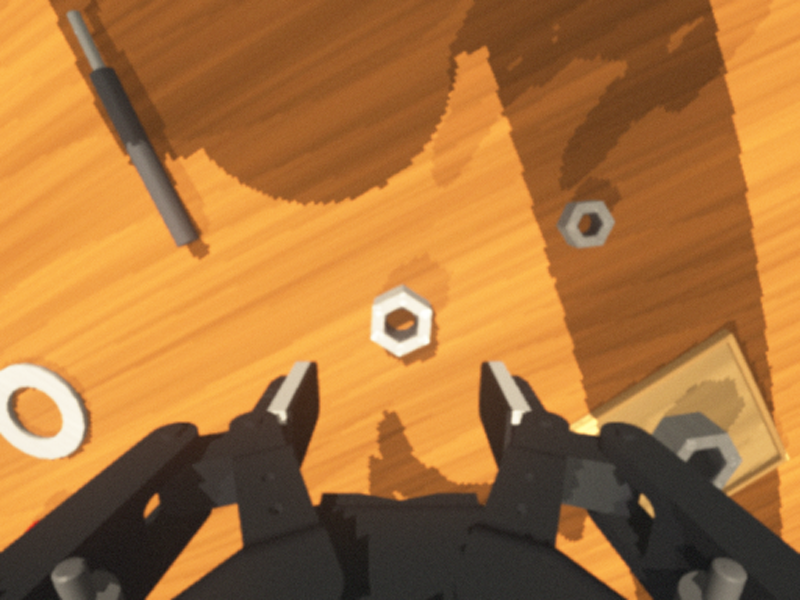

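Nut c is at (402,321) between the jaws, turned about 3° from square. Nut b shows inside tray b at lower right.

Emit:
arm_command([
  [0,0.1,-4,0,0,-3,0.32],
  [0,0.1,-7,0,0,-3,0.32],
  [0,0.1,-7.9,0,0,-3,0.32],
  [0,0.1,-7.9,0,0,-3,0.95],
  [0,0.1,-7.9,0,0,-3,0.95],
  [0,0.1,-7.9,0,0,-3,0.95],
  [0,0.1,-7.9,0,0,-3,0.95],
  [0,0.1,-7.9,0,0,-3,0.95],
])

```text
t: 11.45
eef_pos: [0.4532, -0.0477, 0.0187]
tcp_rot: [0.796, 3.037, 0.001]
wrist_force: [-0.4, -0.0, -1.1]
opening: 0.029
grip_force: 39.5
```

Emit:
arm_command([
  [0,0,3,0,0,0,0.95],
  [0,0,7,0,0,0,0.95],
  [18.4,-4.4,7,0,0,0,0.95],
  [18.4,-4.4,7,0,0,0,0.95],
  [18.4,-4.4,7,0,0,0,0.95],
  [18.4,-4.4,7,0,0,0,0.95],
  [18.4,-4.4,7,0,0,0,0.95],
  [18.4,-4.4,7,0,0,0,0.95],
  [18.4,-4.4,7,0,0,0,0.95],
  [18.4,-4.4,7,0,0,0,0.95],
])

```text
t: 12.28
eef_pos: [0.6349, -0.0914, 0.0875]
tcp_rot: [-0.796, -3.037, 0.0]
wrist_force: [0.2, 0.5, -1.1]
opening: 0.0291
grip_force: 40.0
```

```bash
python3 - <<'E'
from h import *
save("wrist","w7")
p=read_state()["eef_pos"]
print(p,look("wrist","c",p[:2],p[2]-.019),tool()); trays("wrist")
E
```

```text
[ 0.63466791 -0.09131618  0.08747943] (array([635.2, -91.1]), np.float64(58.7), np.float64(0.925)) (array([634.8, -91.3,  87.6]), np.float64(60.6), 12.3833)
wrist tray 0.83 [ 638. -240.] [73. 72.] 82.1
wrist tray 0.59 [637. -89.] [87. 87.] 2.7
```

View pics/w7.png

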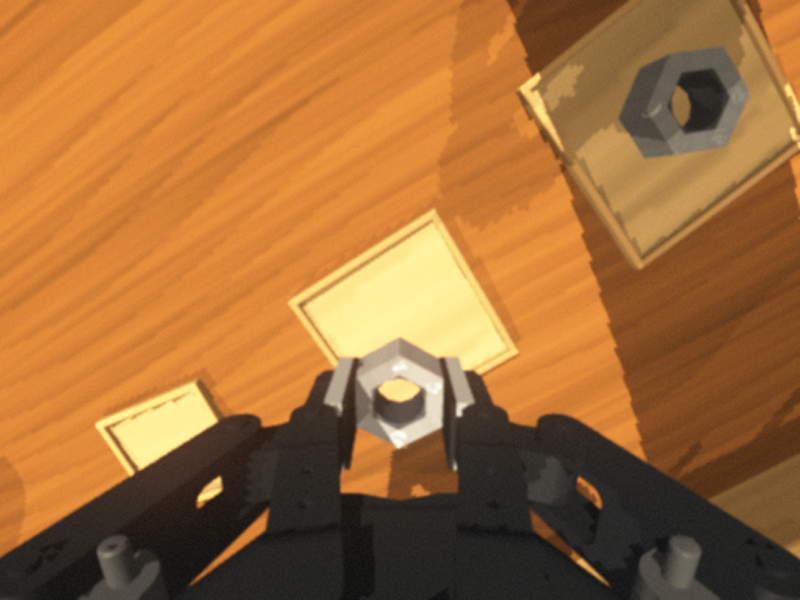

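Nut c is held square at (400,393) above tray c, and nut b lies flat in tray b. Lower, release, then go to nut d.

Emit:
arm_command([
  [0.1,0.1,-3,0,0,0,0.95],
  [0.1,0.1,-5.5,0,0,0,0.95],
  [0.1,0.1,-6.6,0,0,0,0.95],
  [0.1,0.1,-6.6,0,0,0,0.95],
  [0.1,0.1,-6.6,0,0,0,0.53],
  [0.1,0.1,-6.6,0,0,0,0.53],
  [0.1,0.1,-6.6,0,0,0,0.53],
  [0.1,0.1,-3,0,0,0,0.53],
  [0.1,0.1,1,0,0,0,0.53],
])

```text
t: 13.18
eef_pos: [0.6349, -0.0902, 0.0958]
tcp_rot: [-0.795, -3.033, 0.001]
wrist_force: [0.6, 0.3, -0.0]
opening: 0.04
grip_force: 0.0
```

Emit:
arm_command([
  [-18.9,14.8,0,0,0,-7,0.45],
  [-18.9,14.8,0,0,0,-14,0.45],
  [-18.9,14.8,0,0,0,-21,0.45],
  [-18.9,14.8,0,0,0,-28,0.45],
  [-18.9,14.8,0,0,0,-30,0.45],
  [-18.9,14.8,0,0,0,-30,0.45],
  [-18.9,14.8,0,0,0,-30,0.45],
  [-18.9,14.8,0,0,0,-30,0.45],
  [-18.9,14.8,0,0,0,-30,0.45],
])

```text
t: 13.93
eef_pos: [0.4493, 0.0575, 0.0981]
tcp_rot: [1.554, 2.728, 0.002]
wrist_force: [-0.9, -0.0, -0.8]
opening: 0.047
grip_force: 0.0
```

```bash
python3 - <<'E'
from h import *
optics.get_image("side");print(look("side","c",(.637,-.09),.003))
save("wrist","w8")
print(look("wrist","d",(.448,.059)),tool())
E
```

```text
(array([636.2, -91.1]), np.float64(8.8), np.float64(0.928))
(array([449.8,  60.3]), np.float64(40.0), np.float64(0.959)) (array([449.3,  56.9,  97.6]), np.float64(30.6), 14.1333)
```

View pics/w8.png

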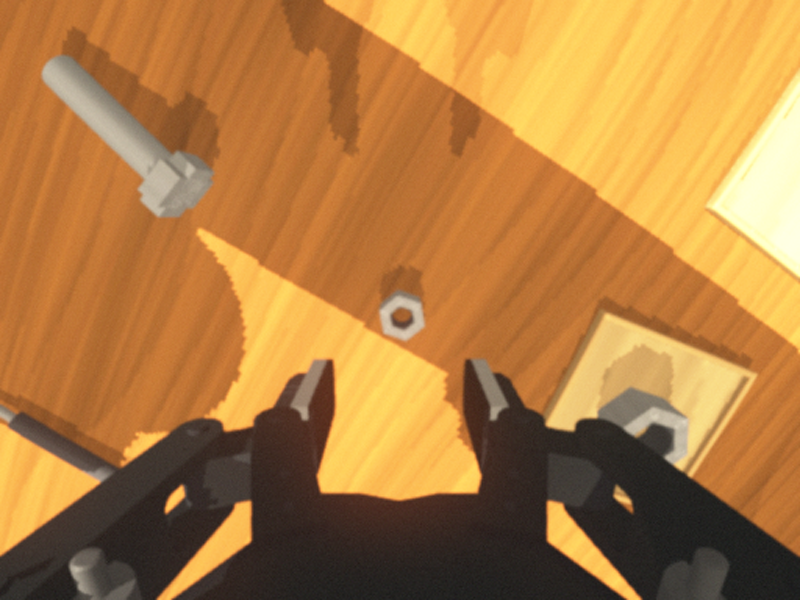

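```bash
python3 - <<'E'
from h import *
im=np.array(optics.get_image("wrist"))[:,:,::-1]; p=optics.camera_params("wrist")
print([look("wrist","d",(.449,.059)) for _ in range(2)])
out=[]
for th in(40,32):
    K=8; c=cv2.resize(im[175:230,232:282],None,fx=K,fy=K,interpolation=cv2.INTER_CUBIC)
    u=project(p,prism("d",.4498,.0603,np.radians(th)))[6:]
    cv2.polylines(c,[np.int32(np.round((u-[232,175]+.5)*K))],True,(0,0,255),1); out.append(c)
cv2.imwrite("pics/c8.png",np.hstack(out))
E
```

```text
[(array([449.4,  60.2]), np.float64(41.7), np.float64(0.917)), (array([449. ,  60.3]), np.float64(41.8), np.float64(0.917))]
```

View pics/c8.png

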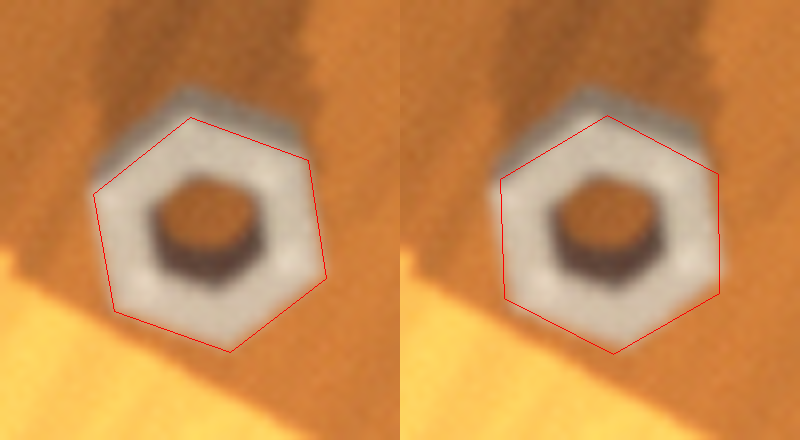

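The 40° overlay (left) fits the nut's outline, so I'll turn +9.5° and grip.

Emit:
arm_command([
  [0,0.2,-4,0,0,6,0.45],
  [0,0.2,-7,0,0,9.5,0.45],
  [0,0.2,-8,0,0,9.5,0.45],
  [0,0.2,-8,0,0,9.5,1],
  [0,0.2,-8,0,0,9.5,1],
  [0,0.2,-8,0,0,9.5,1],
  [0,0.2,-8,0,0,9.5,1],
  [0,0.2,-8,0,0,9.5,1],
])

```text
t: 14.95
eef_pos: [0.4485, 0.0593, 0.0179]
tcp_rot: [1.326, 2.848, 0.0]
wrist_force: [-0.2, 0.3, -0.3]
opening: 0.0205
grip_force: 39.7
```

Emit:
arm_command([
  [0,0,4,0,0,0,1],
  [3,-5,7,0,0,0,1],
  [18.9,-30.7,7,0,0,0,1],
  [18.9,-30.7,7,0,0,0,1],
  [18.9,-30.7,7,0,0,0,1],
  [18.9,-30.7,7,0,0,0,1],
  [18.9,-30.7,7,0,0,0,1],
  [18.9,-30.7,7,0,0,0,1],
  [18.9,-30.7,7,0,0,0,1],
  [18.9,-30.7,7,0,0,0,1],
])

```text
t: 15.78
eef_pos: [0.6386, -0.2507, 0.0882]
tcp_rot: [1.326, 2.846, -0.0]
wrist_force: [-0.1, 0.9, -0.2]
opening: 0.0207
grip_force: 39.7
```

```bash
python3 - <<'E'
from h import *
save("wrist","w9")
p=read_state()["eef_pos"]
print(look("wrist","d",p[:2],p[2]-.018),tool()); trays("wrist")
E
```

```text
(array([ 639.7, -251.6]), np.float64(38.4), np.float64(0.922)) (array([ 639.9, -252.2,   88.4]), np.float64(39.9), 15.8833)
wrist tray 0.89 [637. -90.] [88. 91.] 2.1
wrist tray 0.56 [ 639. -243.] [68. 69.] 83.6
wrist tray 0.47 [ 781. -277.] [37. 21.] 73.1
```

View pics/w9.png

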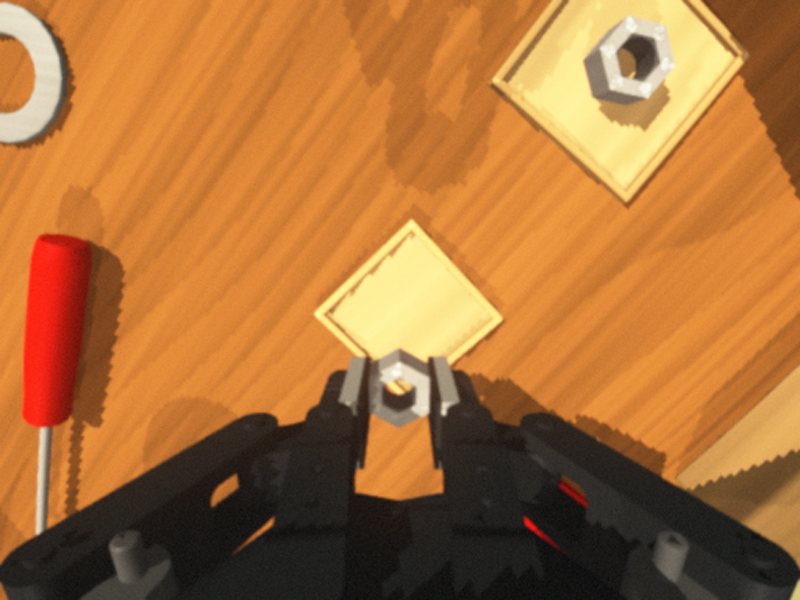

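```bash
python3 - <<'E'
from h import *
k=512/800
print("wrist diag mid",(world("wrist",(315*k,315*k),.007)+world("wrist",(502*k,318*k),.007))/2*1e3, "top corner",world("wrist",(411*k,220*k),.007)*1e3)
for c in("side","top"):
  optics.get_image(c)
  print(c,look(c,"d",(.639,-.249),.070)); trays(c) if c=="side" else 0
print(tool())
E
```

```text
wrist diag mid [ 639.02827479 -242.55268462    7.        ] top corner [ 608.49775637 -204.84211655    7.        ]
side None
side tray 0.96 [606.  72.] [113. 114.] 9.7
side tray 0.89 [636. -91.] [93. 94.] 2.5
side tray 0.8 [241. 291.] [139. 131.] 76.0
side tray 0.73 [ 784. -302.] [74. 75.] 87.1
side tray 0.72 [ 637. -246.] [72. 71.] 82.8
side tray 0.69 [625. 255.] [137. 136.] 89.3
top None
(array([ 636.6, -246.3,   87.5]), np.float64(40.2), 16.1833)
```

```bash
python3 - <<'E'
from h import *
optics.get_image("wrist")
p=read_state()["eef_pos"]
print(look("wrist","d",p[:2],p[2]-.018),tool()); trays("wrist")
E
```

```text
(array([ 636.8, -245.9]), np.float64(49.8), np.float64(0.836)) (array([ 636.9, -246.5,   87.6]), np.float64(40.2), 16.2833)
wrist tray 0.63 [ 640. -244.] [69. 70.] 84.9
wrist tray 0.6 [638. -91.] [88. 89.] 2.8
wrist tray 0.45 [ 787. -294.] [ 4. 16.] 81.7
```

Emit:
arm_command([
  [0.1,0.1,-3,0,0,0,1],
  [0.1,0.1,-5.5,0,0,0,1],
  [0.1,0.1,-6.6,0,0,0,1],
  [0.1,0.1,-6.6,0,0,0,1],
  [0.1,0.1,-6.6,0,0,0,0.68],
  [0.1,0.1,-6.6,0,0,0,0.68],
  [0.1,0.1,-6.6,0,0,0,0.68],
  [0.1,0.1,-3,0,0,0,0.68],
  [0.1,0.1,1,0,0,0,0.68],
  [0.1,0.1,5,0,0,0,0.68],
])

```text
t: 17.17
eef_pos: [0.6375, -0.2462, 0.1381]
tcp_rot: [-1.324, -2.847, 0.0]
wrist_force: [0.9, -0.6, -0.3]
opening: 0.0272
grip_force: 0.0
```

Emit:
arm_command([
  [-12,0,6,0,0,0,0.5],
  [-12,0,6,0,0,0,0.5],
  [-12,0,6,0,0,0,0.5],
  [-12,0,6,0,0,0,0.5],
  [-12,0,6,0,0,0,0.5],
  [-12,0,6,0,0,0,0.5],
])

```text
t: 17.67
eef_pos: [0.5189, -0.2469, 0.1983]
tcp_rot: [1.325, 2.846, 0.0]
wrist_force: [0.7, -0.3, -0.1]
opening: 0.0427
grip_force: 0.0
```

```bash
python3 - <<'E'
from h import *
T={"a":(.622,.255),"b":(.605,.0715),"c":(.637,-.090),"d":(.638,-.246)}
im=np.array(optics.get_image("side"))
for n in T: print(n,look("side",n,T[n],.003))
cv2.imwrite("pics/end.png",cv2.resize(im[80:310,130:400,::-1],None,fx=2.4,fy=2.4,interpolation=cv2.INTER_CUBIC))
print(tool())
E
```

```text
a (array([621.3, 253.2]), np.float64(5.4), np.float64(0.917))
b (array([605. ,  71.5]), np.float64(0.0), np.float64(0.0))
c None
d None
(array([ 519. , -246.4,  196.6]), np.float64(40.2), 17.9167)
```

View pics/end.png

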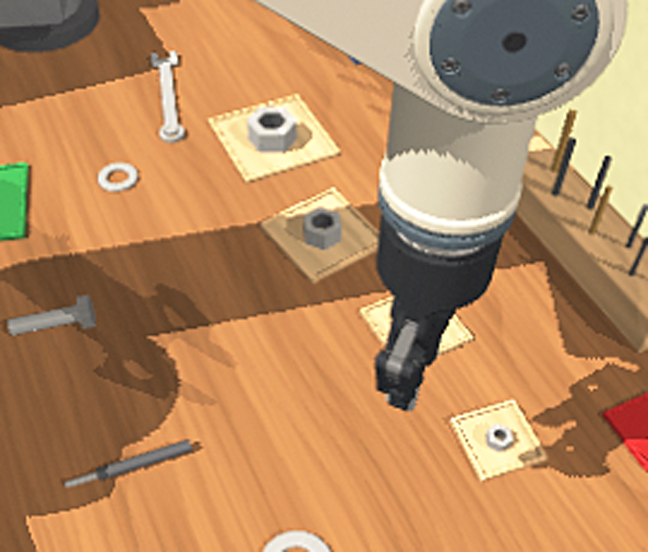

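The closing picture shows nuts a (272,130), b (321,228) and d (500,436) flat and central in their trays. Nut c is hidden by the hand, but after release it measured within 2 mm of its tray's centre. The washers are untouched.

```bash
python3 -c "
from bench import job
print(job.close_job())"
```

```text
the job is handed in; nothing more can be done
None
```

All four nuts lie flat in the middle of their matching trays, placed largest first, the washers and look-alikes were left alone, and the job was handed in at about 18 s.

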